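# Clear the service plate and draw the sprung probe to its mark

## Robot

A 6-joint arm with a two-finger parallel gripper is mounted at the origin on the work surface. World frame = base frame: x ahead of the robot, y to its left, z up, the work surface at z = 0. Lengths are in m, angles in rad, forces in N, time in s.
With the tool pointing down it reaches from about 0.4 to 0.825 m from the base axis. Payload 7 kg.
Tool frame: the origin (TCP) lies between the finger pads; the fingertips stand 11 mm ahead of it and the grasp point (between the pads) lies 8 mm behind it; z points along the fingers, y is the line along which they close (so a half turn about z gives the same grasp; the last joint's range is limited). The gripper opens to 88 mm and grips with 3 to 60 N. Pads are 19 mm wide; open, the fingers measure 130 mm over their backs; the gripper's body (78 mm by 193 mm) begins 47 mm behind the grasp point.
Start: joints at [1.533, 0.359, 0.012, 0, -1.224, -0.288], TCP at [0.216, 0.639, 0.238] pointing down, gripper open.
Joint ranges: [-3.07, 3.07], [-1.43, 2.12], [-1.02, 1.25], [-3.03, 1.67], [-3.05, -0], [-3.03, 3.03]. Speed limits (rad/s): [2.39, 2.39, 3.01, 3.14, 3.14, 3.14].

## Interface

Orientations are given as a rotation vector (axis times angle).
In Python, from station import * gives the robot as it stands.
- The arm moves only by the shell command python3 -m creep 'ROWS' [OPENING] [FORCE]. ROWS is JSON, a list of rows, each an object of numbers: "tx", "ty", "tz": the shift along the world's x, y, z in m; "ax", "ay", "az": the turn, a rotation vector about the world's x, y, z in rad. A call has 1 to 12 rows; each row is the pose to reach, as a shift and turn from the pose commanded when the call began; what a row does not reach only later rows make up. A row lasts 1/12 s, in which the tool goes at most 41.7 mm and 7.16 degrees, less where a joint would pass 70% of its speed; a pose out of reach is approached as far as the arm can. A call with a gripper value outside its range is refused whole. OPENING is the closure, from 0 (fully open) to 1 (shut), set as the call begins (- or left out, the last holds). The fingers move at their own pace and stop on an object; FORCE is the grip in N (left out, the last holds). Time passes only in rows, so rows that repeat a pose let the fingers close. It gives the time, the measured TCP pose, the force, the opening and the grip force at its end, in the units of the state.
- read_state(): the state, without advancing time (a new reading comes with each control period).
- capture(name): name is "scene" or "top" or "wrist"; returns (picture, depth): 400x640x3 uint8, blue, green, red; 400x640 float32, m along the optical axis (not along the pixel's ray), 0 where there is no reading.
- camera_params(name): a dict with "fx", "fy", "cx", "cy" (pixels), "origin" and "orientation" of the camera in the world. Camera axes: x right, y down, z forward; pixel columns grow to the right and rows downward; lengths in m; the calibration is good to about 2 mm. A picture is of the moment at which its call begins: read the wrist's pose just before it. camera_params takes no time and is no camera call; for the wrist camera it gives the pose at the moment of the call.
- sign_off(): hands the job in; it is judged then, once.
Trained networks look in the newest picture that a camera, given by its name, has taken for a name from the list of things; names that differ only in an ending like _2 or _b are one class to them, and where a whole thing is asked for, a point or a joint stands for the part that bears it (a point fixed in the world has none). Each returns a list of dicts, best first, with "confidence" (0 to 1); they miss things now and then, are a little off and sometimes report something else, mostly with a low value. They report only what shows in the picture. A call takes as long as a camera call. They do not tell look-alikes from the thing itself.
- trace(thing, camera): "pixels" (400x640 bool, what is visible of it) and "box" ([left, top, right, bottom] in pixels, round what is visible of it).
The state is a dict: "time": time; "joint_positions": joint angles; "joint_vel": joint speeds; "joint_efforts": joint torques, N m; "ee_pos": TCP position; "eef_rot": TCP orientation; "force": force on the tool from outside, world axes, zero at the start; "wrist_torque": the same for the moment, N m; "opening": opening from 0.0 (shut) to 1.0 (fully open); "gripper_force": force on a finger pad.
Only numpy, scipy, OpenCV 4.12 (cv2) and the standard library are available. Lean on these libraries where they do the work, as an engineer would, in place of code of your own. Each camera call takes 0.05 s, during which the arm holds its last target. There are 200 camera calls.

## Task

Pick up the wooden scraper block and with it push the four loose wood chips off the metal plate into the catch tray along the plate's far edge, leaving the probe rod home meanwhile and not touching the chips with the fingers; then stand the scraper back upright on the bare counter and let go of it. Then take the black grip of the telescopic probe, pull its rod out against the spring until its thin pointer stands over the upright fin of the mark clip, and finish there, still holding it at the mark. Leave the torch, the jar and the mug where they are.

Things in the scene. Friction and masses are not known exactly. Their poses are not given: they have to be found in the camera images.
- jig: Fixed aluminium plate, 24 mm thick, on the counter. Origin at counter level; own x points across the plate, away from the robot, own y along its length, z up. In these axes it covers x -90 to 70, y -130 to 250 mm, top z = 24 mm. A catch tray joins its edge x = 70; a probe tube is clamped on its +y half; the loose chips lie within x -35 to 45, y -95 to -15 mm.
- tray (a point): Centre of the catch tray's floor (at x 108, y -55, z 4 mm of the plate). Open sheet-steel tray fixed along the plate's far edge, 76 mm along the plate's x by 220 mm along its y outside, walls 3 mm, rim 18 mm above the counter (6 mm below the plate top); no wall on the plate's side.
- tube_mouth (a point): Mouth of the fixed steel probe tube (at x 0, y 90, z 42 mm of the plate). From here the tube runs 158 mm along the plate's +y, 18 mm thick (14 mm at the first 18 mm), in two black clamps 34 mm wide that reach 30 mm above the plate top.
- probe_rod: Sliding part of the probe: black upright grip 24 x 24 mm, 3 to 62 mm above plate top, on a 10 mm rod into the tube (axis 18 mm above plate top); 4.4 mm pointer, 28 mm above plate top, sticks out 83 mm to -x. Origin under the grip's centre at plate-top level, axes as the plate's. Home: plate x 0, y 50 mm. Slides to plate -y, up to 145 mm; spring pulls it home: 4 N + 0.5 N per 10 mm.
- clip: The length mark: small steel clip fixed on the plate's near edge, at plate x = -80 mm, y -75 to -20 mm (differs each time). Foot 14 x 20 x 6 mm; upright fin 3 mm thick across y, top 20 mm above plate top, at the origin's y. Origin: centre of its underside. At the mark the pointer stands right over the fin (6 mm clear above it): probe_rod and clip have the same plate y.
- scraper: Loose wooden scraper block, 0.22 kg: foot 28 mm (x) by 110 mm (y) by 24 mm high with a dark rubber lower edge, and in its middle an upright grip 28 mm (x) by 44 mm (y) from 24 to 70 mm height. Stands upright on the counter to the robot's right (-y) of the plate. Origin at the centre of its underside; its long flat faces look along its x.
- chip1: loose splinter of plywood, plain wood colour, 18 x 12 x 6 mm (x, y, thickness), 12 g, lying flat on the plate's clear half at the start; origin at the centre of its underside
- chip2: loose splinter of plywood, plain wood colour, 14 x 14 x 6 mm (x, y, thickness), 12 g, lying flat on the plate's clear half at the start; origin at the centre of its underside
- chip3: loose splinter of plywood, plain wood colour, 17 x 10 x 7 mm (x, y, thickness), 12 g, lying flat on the plate's clear half at the start; origin at the centre of its underside
- chip4: loose splinter of plywood, plain wood colour, 13 x 12 x 8 mm (x, y, thickness), 12 g, lying flat on the plate's clear half at the start; origin at the centre of its underside
- torch: Bystander: black hand torch standing on its lens, 36 mm wide, 120 mm tall; origin at the centre of its underside. Leave it.
- gel_jar: Bystander: jar with white cap, 60 mm wide, 70 mm tall; origin at the centre of its underside. Leave it.
- mug: Bystander: white mug, 80 mm wide, 90 mm tall; origin at the centre of its underside. Leave it.
There are look-alikes about, which are no part of the job. Of the things that look like the scraper, the smallest one is meant.

How it is judged:
By the outcome, as a careful person would: the job done as asked, in the order asked, and still so for the second after the job is handed in, while the arm keeps its last pose, push and grip.
It also fails if it takes over 62 s, if anything falls off the work surface, if the arm or the gripper's body presses on something with over 40 N, if the wrist force passes 120 N, or if a joint passes its speed limit or range.

## Working session

There is one attempt and no reset: what is moved stays moved. The work goes in short steps, Python scripts to look and compute and a shell command to move; the robot and the scene stay as the last step left them, time stands still between calls to the robot, and variables do not carry over. Pictures are saved under pics/ and viewed, at most 10 in all, crops included, and the job is handed in when it is done.

```bash
ls; mkdir -p pics; cat > h.py <<'E'
from station import *
import numpy as np, cv2
from scipy.spatial.transform import Rotation as R
def cam(n):
    p=camera_params(n); o=np.array(p["orientation"],float)
    M=R.from_rotvec(o).as_matrix() if o.shape==(3,) else (o if o.shape==(3,3) else R.from_quat(o).as_matrix())
    return p,M,np.array(p["origin"],float)
def cloud(n,d):
    p,M,o=cam(n); v,u=np.mgrid[:400,:640]
    P=np.stack([(u-p["cx"])/p["fx"]*d,(v-p["cy"])/p["fy"]*d,d],-1)
    W=P@M.T+o; W[d<=0]=np.nan; return W
def proj(n,X):
    p,M,o=cam(n); c=(np.atleast_2d(X)-o)@M
    return np.c_[c[:,0]/c[:,2]*p["fx"]+p["cx"],c[:,1]/c[:,2]*p["fy"]+p["cy"]]
E
python3 - <<'E'
from h import *
print(camera_params("top")); print(camera_params("scene")); s=read_state(); print(s)
for n in("top","scene"):
    im,d=capture(n); cv2.imwrite(f"pics/{n}0.png",im); np.savez(f"pics/{n}0.npz",im=im,d=d)
    W=cloud(n,d)
    for t in["scraper","jig","chip1","clip","probe_rod","tray","torch","gel_jar","mug"]:
        for r in trace(t,n):
            m=r["pixels"]; w=W[m]; w=w[~np.isnan(w[:,0])]
            if r["confidence"]>.2 and len(w): print(n,t,round(r["confidence"],2),r["box"],np.median(w,0).round(3),np.percentile(w[:,2],98).round(3))
E
```

```text
pics
{'fx': 389.93612212680597, 'fy': 389.93612212680597, 'cx': 317.4291343229658, 'cy': 198.30814319880957, 'origin': array([ 0.4240444 , -0.14797136,  0.99977584]), 'orientation': array([-2.11290146,  2.17376568, -0.11020534])}
{'fx': 418.77536683998267, 'fy': 418.77536683998267, 'cx': 317.845443874632, 'cy': 198.554737929852, 'origin': array([1.08410433, 0.169122  , 0.71031371]), 'orientation': array([-1.37374941, -2.21296364,  0.91060836])}
{'time': 0.0, 'joint_positions': array([ 1.53309440e+00,  3.59357282e-01,  1.10549056e-02, -3.79336462e-04,
       -1.22410103e+00, -2.88110536e-01]), 'joint_vel': array([ 0.00261929, -0.00177218,  0.00162821,  0.00080829, -0.00282819,
        0.00047061]), 'joint_efforts': array([ 4.12254713e-04, -5.82725966e+01,  2.93059534e+01,  6.99706256e+00,
        6.86616695e-03, -1.69444907e-04]), 'ee_pos': array([0.21590942, 0.63902985, 0.23663484]), 'eef_rot': array([ 3.09834803e+00, -5.09458656e-01, -2.40493367e-04]), 'force': array([-0.40762066, -0.18801177, -0.96165769]), 'wrist_torque': array([ 0.01032475, -0.01156974, -0.01712469]), 'gripper_fo
[... 1173 characters left out ...]
75.9] [ 0.42  -0.267  0.034] 0.096
scene scraper 0.69 [222.8, 170.4, 274.7, 204.0] [ 0.555 -0.291  0.026] 0.072
scene chip1 0.6 [347.8, 208.6, 352.3, 215.3] [ 0.509 -0.056  0.031] 0.032
scene chip1 0.56 [359.5, 233.1, 361.2, 238.5] [ 0.558 -0.009  0.032] 0.035
scene clip 0.54 [364.4, 196.4, 377.4, 199.2] [ 0.449 -0.029  0.031] 0.04
scene probe_rod 0.64 [396.6, 213.2, 423.5, 238.0] [0.529 0.073 0.06 ] 0.09
scene torch 0.71 [230.9, 92.8, 247.0, 138.3] [ 0.352 -0.453  0.06 ] 0.122
scene mug 0.82 [136.0, 164.1, 196.7, 217.5] [ 0.651 -0.435  0.058] 0.091
scene mug 0.35 [223.8, 173.3, 275.9, 204.5] [ 0.555 -0.291  0.025] 0.072
scene mug 0.24 [229.9, 97.4, 247.3, 139.4] [ 0.352 -0.453  0.06 ] 0.122
```

```bash
python3 - <<'E'
from h import *
im=np.load("pics/top0.npz")["im"]; c=im[95:295,140:490]
cv2.imwrite("pics/topcrop.png",cv2.resize(c,None,fx=2.28,fy=2.28,interpolation=cv2.INTER_CUBIC))
cv2.imwrite("pics/scr.png",cv2.resize(im[170:275,340:490],None,fx=5,fy=5,interpolation=cv2.INTER_CUBIC))
d=np.load("pics/top0.npz")["d"]; W=cloud("top",d)
def rect(mask,lab):
    w=W[mask]; r=cv2.minAreaRect((w[:,:2]*1000).astype(np.float32)); print(lab,len(w),np.round(r[0],1),np.round(r[1],1),round(r[2],2),"z",np.median(w[:,2]).round(4))
z=W[...,2]; v,u=np.mgrid[:400,:640]
def box(l,t,r,b): return (u>=l)&(u<=r)&(v>=t)&(v<=b)
for n,b in dict(A=(358,183,411,218),B=(348,242,412,271),C=(422,197,482,257)).items():
    m=box(*b); rect(m&(z>.012),n+" all"); zt=np.nanpercentile(z[m],98); rect(m&(z>zt-.012),n+" top")
m=box(150,145,335,262); rect(m&(z>.019)&(z<.028),"plate"); rect(m&(z>.019),"plate all")
rect(box(215,195,250,225)&(z>.075),"grip")
rect(box(270,235,290,248)&(z>.034),"clip fin")
t=cv2.connectedComponentsWithStats((m&(z>.0275)&(z<.04)&(u>250)).astype(np.uint8))
for i in range(1,t[0]):
    if t[2][i,4]>3: 
        w=W[t[1]==i]; print(t[2][i],w.mean(0).round(4))
E
```

```text
A all 515 [ 544.7 -296.8] [ 28.3 109.7] 23.39 z 0.0269
A top 217 [ 544.6 -296.7] [27.9 44.2] 23.37 z 0.0696
B all 989 [ 402.2 -277.6] [ 37.9 149. ] 4.62 z 0.0349
B top 433 [ 402.2 -277.4] [37.8 59.7] 4.54 z 0.0939
C all 1237 [ 470.2 -457.1] [148.6  38.9] 44.63 z 0.0356
C top 444 [ 470.2 -457.4] [59.7 38.5] 44.49 z 0.0938
plate 8407 [545.6  64.6] [235.5 415.2] 3.68 z 0.0237
plate all 9450 [545.6  64.6] [235.5 415.2] 3.68 z 0.0239
grip 107 [516.7  69.3] [24.1 24.1] 9.38 z 0.0858
clip fin 9 [442.5 -30. ] [9.8 2.5] 0.07 z 0.0435
[269 195   6   7  27] [ 0.5532 -0.009   0.0313]
[288 195   6   6  27] [ 0.554  -0.0571  0.0302]
[272 211   5   7  24] [ 0.5117 -0.0148  0.0307]
[288 213   6   8  31] [ 0.5055 -0.0562  0.0296]
[276 239   9   6  33] [ 0.4439 -0.0308  0.0298]
```

View pics/topcrop.png

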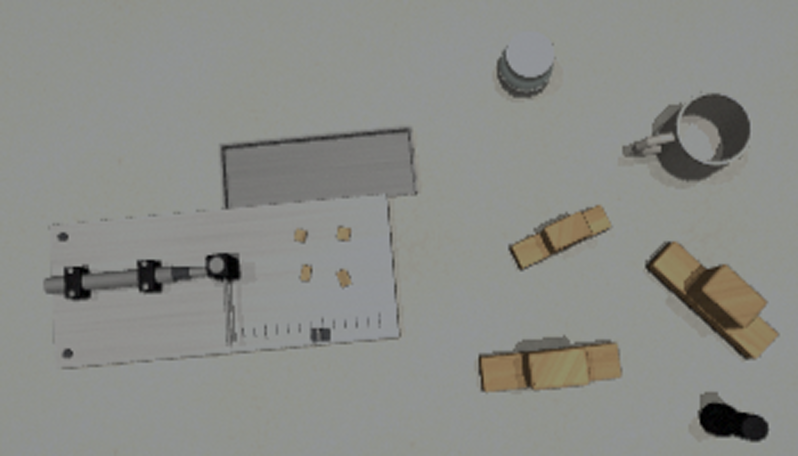

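View pics/scr.png

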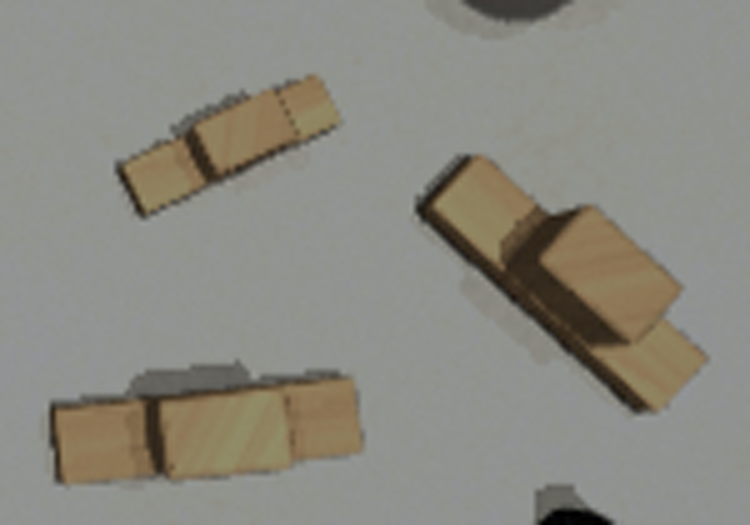

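Scraper look-alikes in the top picture are A (385,201), B (380,257) and C (452,227). A measures 28x110x70 mm. B and C are both 38x149x94 mm. A is the smallest, it matches the description, and the enlarged crop confirms it. The chips are at crop pixels (300,235), (343,233), (305,272) and (344,278), the clip at (320,335), and the probe grip at (220,266).

```bash
python3 -m creep '[{"tx":0.022,"ty":-0.035},{"tx":0.044,"ty":-0.07},{"tx":0.066,"ty":-0.105},{"tx":0.088,"ty":-0.14},{"tx":0.11,"ty":-0.175},{"tx":0.132,"ty":-0.21,"az":-0.1},{"tx":0.154,"ty":-0.245,"az":-0.2},{"tx":0.176,"ty":-0.28,"az":-0.3},{"tx":0.198,"ty":-0.315,"az":-0.4},{"tx":0.22,"ty":-0.35,"az":-0.5},{"tx":0.242,"ty":-0.385,"az":-0.6},{"tx":0.264,"ty":-0.419,"az":-0.7}]' 0
python3 - <<'E'
from h import *
from scipy.optimize import minimize
d=np.load("pics/top0.npz")["d"]; W=cloud("top",d); z=W[...,2]; v,u=np.mgrid[:400,:640]
m=((z>.0205)&(z<.1)&(u>150)&(u<335)&(v>140)&(v<265)).astype(np.uint8)
m=cv2.morphologyEx(m,cv2.MORPH_OPEN,np.ones((7,7)))
n,l,s,c=cv2.connectedComponentsWithStats(m); i=1+np.argmax(s[1:,4]); sel=(l==i)&(z<.028)
w=W[sel][:,:2]*1000; r=cv2.minAreaRect(w.astype(np.float32)); print(r)
th=np.radians(r[2]); 
ctr=np.array(r[0]); Rm=np.array([[np.cos(th),-np.sin(th)],[np.sin(th),np.cos(th)]])
o=ctr-Rm@[-10,60]; print("jig",o,r[2])
for n,p in dict(grip=(516.7,69.3),fin=(442.5,-30),scr=(544.7,-296.8),c1=(553.2,-9),c2=(554,-57.1),c3=(511.7,-14.8),c4=(505.5,-56.2)).items(): print(n,((np.array(p)-o)@Rm).round(1))
for p in [(-50,-52),(82,-52)]: print(p,(o+Rm@p).round(1))
E
```

```text
((502.958251953125, 136.96446228027344), (158.85031127929688, 264.286865234375), 4.301568031311035)
jig [517.43044379  77.88353758] 4.301568031311035
grip [-1.4 -8.5]
fin [ -82.8 -102. ]
scr [  -0.9 -375.7]
c1 [ 29.2 -89.3]
c2 [  26.3 -137.3]
c3 [-12.7 -92. ]
c4 [ -22.  -132.8]
(-50, -52) [471.5  22.3]
(82, -52) [603.1  32.2]schema error: expected keys tx, ty, tz, ax, ay, az
```

```bash
python3 -m creep '[{"tx":0.022,"ty":-0.035,"tz":0,"ax":0,"ay":0,"az":0},{"tx":0.044,"ty":-0.07,"tz":0,"ax":0,"ay":0,"az":0},{"tx":0.066,"ty":-0.105,"tz":0,"ax":0,"ay":0,"az":0},{"tx":0.088,"ty":-0.14,"tz":0,"ax":0,"ay":0,"az":0},{"tx":0.11,"ty":-0.175,"tz":0,"ax":0,"ay":0,"az":0},{"tx":0.132,"ty":-0.21,"tz":0,"ax":0,"ay":0,"az":-0.1},{"tx":0.154,"ty":-0.245,"tz":0,"ax":0,"ay":0,"az":-0.2},{"tx":0.176,"ty":-0.28,"tz":0,"ax":0,"ay":0,"az":-0.3},{"tx":0.198,"ty":-0.315,"tz":0,"ax":0,"ay":0,"az":-0.4},{"tx":0.22,"ty":-0.35,"tz":0,"ax":0,"ay":0,"az":-0.5},{"tx":0.242,"ty":-0.385,"tz":0,"ax":0,"ay":0,"az":-0.6},{"tx":0.264,"ty":-0.419,"tz":0,"ax":0,"ay":0,"az":-0.7}]' 0
python3 - <<'E'
from h import *
d=np.load("pics/top0.npz")["d"]; W=cloud("top",d); z=W[...,2]; v,u=np.mgrid[:400,:640]
w=W[(z>.0205)&(z<.028)&(u>150)&(u<335)&(v>140)&(v<265)][:,:2]*1000
from scipy.optimize import minimize
# candidate: max points inside the known rectangle vs. near the outside
def f(q,sh=None):
    t=q[2]; c,s=np.cos(t),np.sin(t); p=(w-q[:2])@np.array([[c,-s],[s,c]])-[-10,60]
    a=np.abs(p)-[80,190]; return -np.tanh(-np.max(a,1)/1.5).sum()
best=min((minimize(f,[517+a,19+b,.07],method="Nelder-Mead",options=dict(initial_simplex=[[517+a,19+b,.065],[522+a,19+b,.065],[517+a,24+b,.065],[517+a,19+b,.085]],maxiter=600)) for a in(-4,0,4) for b in(-6,0,6)),key=lambda r:r.fun)
q=best.x; print(q,np.degrees(q[2]),best.fun,len(w))
t=q[2]; Rm=np.array([[np.cos(t),-np.sin(t)],[np.sin(t),np.cos(t)]]); o=q[:2]
for n,p in dict(grip=(516.7,69.3),fin=(442.5,-30),scr=(544.7,-296.8),c1=(553.2,-9),c2=(554,-57.1),c3=(511.7,-14.8),c4=(505.5,-56.2)).items(): print(n,((np.array(p)-o)@Rm).round(1))
for p in [(-50,-52),(82,-52)]: print(p,(o+Rm@p).round(1))
E
```

```text
time: 2.0
ee_pos: [0.4807, 0.2186, 0.2381]
eef_rot: [-2.733, 1.547, -0.0]
force: [0.0, 1.1, -0.1]
opening: 1.0
gripper_force: 0.0
[5.20521240e+02 1.98586402e+01 6.41312050e-02] 3.6744473835079843 -7924.304467560597 8096
grip [-0.6 49.6]
fin [-81.1 -44.8]
scr [   3.8 -317.6]
c1 [ 30.8 -30.9]
c2 [ 28.5 -78.9]
c3 [-11. -34.]
c4 [-19.9 -74.9]
(-50, -52) [474.  -35.2]
(82, -52) [605.7 -26.8]
```

```bash
python3 -m creep '[{"tx":0.005,"ty":-0.041,"tz":0,"ax":0,"ay":0,"az":0},{"tx":0.01,"ty":-0.082,"tz":0,"ax":0,"ay":0,"az":-0.05},{"tx":0.015,"ty":-0.123,"tz":0,"ax":0,"ay":0,"az":-0.1},{"tx":0.02,"ty":-0.164,"tz":0,"ax":0,"ay":0,"az":-0.136},{"tx":0.025,"ty":-0.205,"tz":0,"ax":0,"ay":0,"az":-0.136},{"tx":0.03,"ty":-0.246,"tz":0,"ax":0,"ay":0,"az":-0.136},{"tx":0.035,"ty":-0.287,"tz":0,"ax":0,"ay":0,"az":-0.136},{"tx":0.041,"ty":-0.328,"tz":0,"ax":0,"ay":0,"az":-0.136},{"tx":0.046,"ty":-0.369,"tz":0,"ax":0,"ay":0,"az":-0.136},{"tx":0.051,"ty":-0.41,"tz":0,"ax":0,"ay":0,"az":-0.136},{"tx":0.056,"ty":-0.451,"tz":0,"ax":0,"ay":0,"az":-0.136},{"tx":0.061,"ty":-0.492,"tz":0,"ax":0,"ay":0,"az":-0.136}]' 0 && python3 -m creep '[{"tx":0.003,"ty":-0.023,"tz":-0.03,"ax":0,"ay":0,"az":0},{"tx":0.003,"ty":-0.023,"tz":-0.06,"ax":0,"ay":0,"az":0},{"tx":0.003,"ty":-0.023,"tz":-0.09,"ax":0,"ay":0,"az":0},{"tx":0.003,"ty":-0.023,"tz":-0.115,"ax":0,"ay":0,"az":0}]'
python3 - <<'E'
from h import *
print(R.from_rotvec(read_state()["eef_rot"]).as_matrix().round(3))
im,d=capture("wrist"); W=cloud("wrist",d); cv2.imwrite("pics/w1.png",im)
for lo,hi in((.06,.08),(.018,.03)):
    z=W[...,2]; w=W[(z>lo)&(z<hi)&(abs(W[...,0]-.545)<.07)&(abs(W[...,1]+.297)<.07)]
    if len(w)>20:print(cv2.minAreaRect((w[:,:2]*1000).astype(np.float32)),np.median(w[:,2]))
E
```

```text
time: 3.0
ee_pos: [0.5409, -0.2737, 0.2378]
eef_rot: [-2.626, 1.724, -0.001]
force: [0.8, 0.3, 0.6]
opening: 1.002
gripper_force: 0.0
time: 3.33
ee_pos: [0.5431, -0.2952, 0.1204]
eef_rot: [2.625, -1.726, -0.002]
force: [0.7, 0.1, -0.1]
opening: 0.999
gripper_force: 0.0
[[ 0.396 -0.918 -0.001]
 [-0.918 -0.396  0.001]
 [-0.001  0.001 -1.   ]]
((543.120361328125, -295.2749328613281), (28.085844039916992, 43.739646911621094), 23.398948669433594) 0.06386960582602275
((542.9140014648438, -295.009033203125), (27.174238204956055, 107.86054229736328), 23.12677574157715) 0.01848295020409023
```

```bash
python3 -m creep '[{"tx":0,"ty":0,"tz":-0.03,"ax":0,"ay":0,"az":0},{"tx":0,"ty":0,"tz":-0.06,"ax":0,"ay":0,"az":0},{"tx":0,"ty":0,"tz":-0.082,"ax":0,"ay":0,"az":0},{"tx":0,"ty":0,"tz":-0.082,"ax":0,"ay":0,"az":0},{"tx":0,"ty":0,"tz":-0.082,"ax":0,"ay":0,"az":0}]' && python3 -m creep '[{"tx":0,"ty":0,"tz":0,"ax":0,"ay":0,"az":0},{"tx":0,"ty":0,"tz":0,"ax":0,"ay":0,"az":0},{"tx":0,"ty":0,"tz":0,"ax":0,"ay":0,"az":0},{"tx":0,"ty":0,"tz":0,"ax":0,"ay":0,"az":0},{"tx":0,"ty":0,"tz":0,"ax":0,"ay":0,"az":0},{"tx":0,"ty":0,"tz":0,"ax":0,"ay":0,"az":0},{"tx":0,"ty":0,"tz":0,"ax":0,"ay":0,"az":0},{"tx":0,"ty":0,"tz":0,"ax":0,"ay":0,"az":0}]' 1 35
```

```text
time: 3.8
ee_pos: [0.5439, -0.2945, 0.0406]
eef_rot: [2.626, -1.723, -0.002]
force: [0.8, 0.2, 0.4]
opening: 0.996
gripper_force: 0.0
time: 4.47
ee_pos: [0.5441, -0.2946, 0.0406]
eef_rot: [-2.626, 1.724, -0.0]
force: [-0.3, 0.1, -0.2]
opening: 0.454
gripper_force: 0.0
```

```bash
python3 -m creep '[{"tx":0,"ty":0,"tz":0,"ax":0,"ay":0,"az":0},{"tx":0,"ty":0,"tz":0,"ax":0,"ay":0,"az":0},{"tx":0,"ty":0,"tz":0,"ax":0,"ay":0,"az":0},{"tx":0,"ty":0,"tz":0,"ax":0,"ay":0,"az":0},{"tx":0,"ty":0,"tz":0,"ax":0,"ay":0,"az":0},{"tx":0,"ty":0,"tz":0,"ax":0,"ay":0,"az":0}]' && python3 -m creep '[{"tx":0,"ty":0,"tz":0.03,"ax":0,"ay":0,"az":0},{"tx":0,"ty":0,"tz":0.06,"ax":0,"ay":0,"az":0},{"tx":0,"ty":0,"tz":0.09,"ax":0,"ay":0,"az":-0.05},{"tx":0,"ty":0,"tz":0.1,"ax":0,"ay":0,"az":-0.1},{"tx":0,"ty":0,"tz":0.1,"ax":0,"ay":0,"az":-0.1}]'
python3 - <<'E'
from h import *
im,d=capture("wrist"); W=cloud("wrist",d); s=read_state(); print(s["ee_pos"],np.degrees(np.arctan2(*R.from_rotvec(s["eef_rot"]).as_matrix()[[1,0],1]))); cv2.imwrite("pics/w2.png",im)
z=W[...,2]; e=s["ee_pos"]
for lo,hi in((-.045,-.01),(.01,.05)):
    w=W[(z-e[2]>lo)&(z-e[2]<hi)&(np.hypot(W[...,0]-e[0],W[...,1]-e[1])<.075)]
    if len(w)>20:print(len(w),cv2.minAreaRect((w[:,:2]*1000).astype(np.float32)),np.percentile(w[:,2],[5,50,95]))
E
```

```text
time: 4.97
ee_pos: [0.5442, -0.2945, 0.0405]
eef_rot: [-2.626, 1.724, -0.0]
force: [0.6, 0.4, -1.7]
opening: 0.319
gripper_force: 35.0
time: 5.38
ee_pos: [0.5454, -0.295, 0.1437]
eef_rot: [-2.534, 1.855, -0.007]
force: [-0.8, -0.1, -3.0]
opening: 0.317
gripper_force: 35.0
[ 0.54424575 -0.29445038  0.14133466] -162.265906745459
4356 ((554.744140625, -326.1265869140625), (35.037837982177734, 48.62430191040039), 18.470598220825195) [0.12134701 0.12382038 0.125153  ]
7792 ((544.6236572265625, -297.92230224609375), (48.37096405029297, 48.2883186340332), 59.94805908203125) [0.15521822 0.16952711 0.17916963]
```

View pics/w2.png

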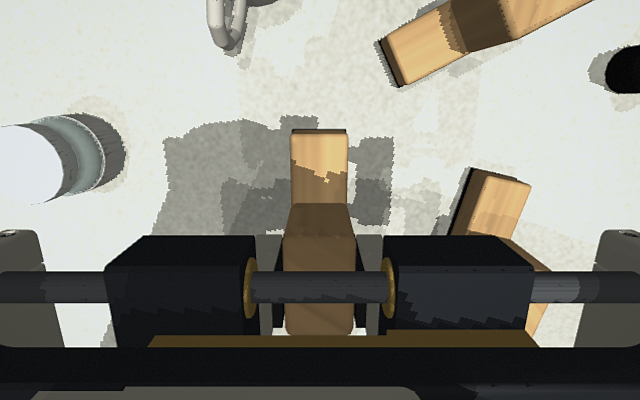

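```bash
python3 -m creep '[{"tx":0,"ty":0.036,"tz":0,"ax":0,"ay":0,"az":-0.05},{"tx":0,"ty":0.072,"tz":0,"ax":0,"ay":0,"az":-0.1},{"tx":-0.005,"ty":0.108,"tz":0,"ax":0,"ay":0,"az":-0.15},{"tx":-0.02,"ty":0.142,"tz":0,"ax":0,"ay":0,"az":-0.2},{"tx":-0.038,"ty":0.175,"tz":0,"ax":0,"ay":0,"az":-0.245},{"tx":-0.055,"ty":0.205,"tz":0,"ax":0,"ay":0,"az":-0.245},{"tx":-0.067,"ty":0.235,"tz":0,"ax":0,"ay":0,"az":-0.245},{"tx":-0.07,"ty":0.256,"tz":0,"ax":0,"ay":0,"az":-0.245},{"tx":-0.07,"ty":0.256,"tz":0,"ax":0,"ay":0,"az":-0.245}]' && python3 -m creep '[{"tx":0,"ty":0,"tz":-0.02,"ax":0,"ay":0,"az":0},{"tx":0,"ty":0,"tz":-0.04,"ax":0,"ay":0,"az":0},{"tx":0,"ty":0,"tz":-0.06,"ax":0,"ay":0,"az":0},{"tx":0,"ty":0,"tz":-0.066,"ax":0,"ay":0,"az":0},{"tx":0,"ty":0,"tz":-0.066,"ax":0,"ay":0,"az":0}]'
python3 - <<'E'
from h import *
s=read_state(); print(np.degrees(np.arctan2(*R.from_rotvec(s["eef_rot"]).as_matrix()[[1,0],1])))
im,d=capture("scene"); cv2.imwrite("pics/s3.png",cv2.resize(im[110:290,190:450],None,fx=3,fy=3,interpolation=cv2.INTER_CUBIC))
E
```

```text
time: 6.18
ee_pos: [0.4719, -0.0361, 0.139]
eef_rot: [2.295, -2.143, -0.003]
force: [0.1, -0.0, -2.6]
opening: 0.317
gripper_force: 35.0
time: 6.6
ee_pos: [0.4718, -0.0394, 0.072]
eef_rot: [2.288, -2.145, -0.005]
force: [-0.2, -0.4, -2.3]
opening: 0.321
gripper_force: 35.0
-176.30965828972523
```

View pics/s3.png

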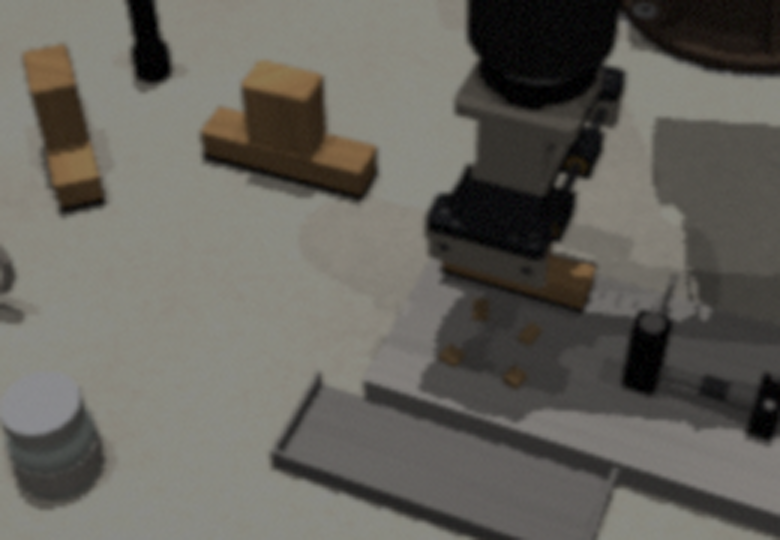

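```bash
python3 -m creep '[{"tx":0.001,"ty":0.001,"tz":-0.003,"ax":0,"ay":0,"az":0},{"tx":0.001,"ty":0.001,"tz":-0.006,"ax":0,"ay":0,"az":0},{"tx":0.001,"ty":0.001,"tz":-0.006,"ax":0,"ay":0,"az":0},{"tx":0.001,"ty":0.001,"tz":-0.006,"ax":0,"ay":0,"az":0}]'
```

```text
time: 6.98
ee_pos: [0.4753, -0.0375, 0.0689]
eef_rot: [-2.291, 2.149, -0.001]
force: [-1.3, -0.4, -2.2]
opening: 0.32
gripper_force: 35.0
```

```bash
python3 -m creep '[{"tx":0,"ty":0,"tz":-0.002,"ax":0,"ay":0,"az":0},{"tx":0,"ty":0,"tz":-0.0035,"ax":0,"ay":0,"az":0},{"tx":0,"ty":0,"tz":-0.0035,"ax":0,"ay":0,"az":0},{"tx":0,"ty":0,"tz":-0.0035,"ax":0,"ay":0,"az":0}]'
```

```text
time: 7.32
ee_pos: [0.475, -0.0376, 0.065]
eef_rot: [2.291, -2.149, -0.0]
force: [0.3, -1.0, -3.5]
opening: 0.318
gripper_force: 35.0
```

```bash
python3 -m creep '[{"tx":0.006,"ty":0.0004,"tz":0,"ax":0,"ay":0,"az":0},{"tx":0.012,"ty":0.0008,"tz":0,"ax":0,"ay":0,"az":0},{"tx":0.018,"ty":0.0012,"tz":0,"ax":0,"ay":0,"az":0},{"tx":0.024,"ty":0.0015,"tz":0,"ax":0,"ay":0,"az":0},{"tx":0.030,"ty":0.0019,"tz":0,"ax":0,"ay":0,"az":0},{"tx":0.036,"ty":0.0023,"tz":0,"ax":0,"ay":0,"az":0},{"tx":0.042,"ty":0.0027,"tz":0,"ax":0,"ay":0,"az":0},{"tx":0.048,"ty":0.0031,"tz":0,"ax":0,"ay":0,"az":0},{"tx":0.054,"ty":0.0035,"tz":0,"ax":0,"ay":0,"az":0},{"tx":0.06,"ty":0.0038,"tz":0,"ax":0,"ay":0,"az":0},{"tx":0.06,"ty":0.0038,"tz":0,"ax":0,"ay":0,"az":0}]'
python3 - <<'E'
from h import *
im,d=capture("scene"); cv2.imwrite("pics/s4.png",cv2.resize(im[150:290,270:450],None,fx=4,fy=4,interpolation=cv2.INTER_CUBIC))
E
```

```text
time: 8.23
ee_pos: [0.5365, -0.0335, 0.0651]
eef_rot: [-2.291, 2.149, -0.001]
force: [-0.1, -0.2, -2.6]
opening: 0.319
gripper_force: 35.0
```

View pics/s4.png

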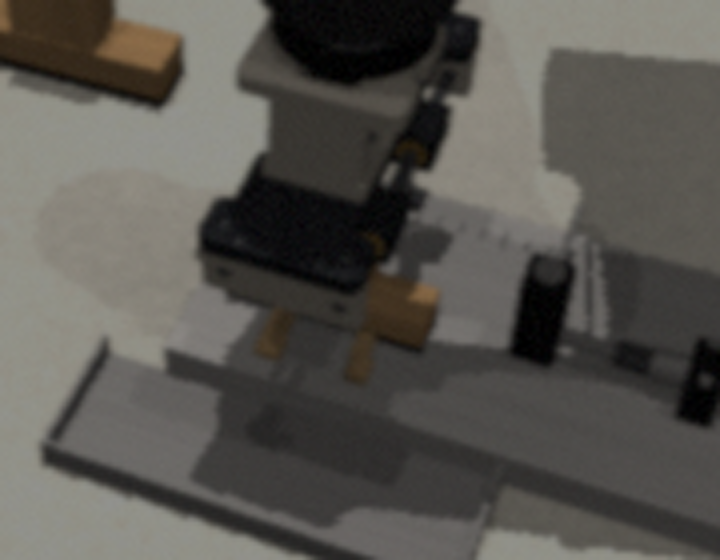

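```bash
python3 -m creep '[{"tx":0.006,"ty":0.0004,"tz":0,"ax":0,"ay":0,"az":0},{"tx":0.012,"ty":0.0008,"tz":0,"ax":0,"ay":0,"az":0},{"tx":0.018,"ty":0.0012,"tz":0,"ax":0,"ay":0,"az":0},{"tx":0.024,"ty":0.0015,"tz":0,"ax":0,"ay":0,"az":0},{"tx":0.030,"ty":0.0019,"tz":0,"ax":0,"ay":0,"az":0},{"tx":0.036,"ty":0.0023,"tz":0,"ax":0,"ay":0,"az":0},{"tx":0.042,"ty":0.0027,"tz":0,"ax":0,"ay":0,"az":0},{"tx":0.048,"ty":0.0031,"tz":0,"ax":0,"ay":0,"az":0},{"tx":0.053,"ty":0.0034,"tz":0,"ax":0,"ay":0,"az":0},{"tx":0.058,"ty":0.0037,"tz":0,"ax":0,"ay":0,"az":0},{"tx":0.062,"ty":0.004,"tz":0,"ax":0,"ay":0,"az":0},{"tx":0.062,"ty":0.004,"tz":0,"ax":0,"ay":0,"az":0}]'
python3 -m creep '[{"tx":-0.006,"ty":0,"tz":0,"ax":0,"ay":0,"az":0},{"tx":-0.012,"ty":-0.001,"tz":0.005,"ax":0,"ay":0,"az":0},{"tx":-0.02,"ty":-0.001,"tz":0.03,"ax":0,"ay":0,"az":0},{"tx":-0.03,"ty":-0.03,"tz":0.06,"ax":0,"ay":0,"az":0},{"tx":-0.03,"ty":-0.065,"tz":0.08,"ax":0,"ay":0,"az":0},{"tx":-0.03,"ty":-0.105,"tz":0.08,"ax":0,"ay":0,"az":0},{"tx":-0.03,"ty":-0.145,"tz":0.08,"ax":0,"ay":0,"az":0},{"tx":-0.03,"ty":-0.185,"tz":0.08,"ax":0,"ay":0,"az":0},{"tx":-0.03,"ty":-0.22,"tz":0.08,"ax":0,"ay":0,"az":0},{"tx":-0.03,"ty":-0.22,"tz":0.08,"ax":0,"ay":0,"az":0}]'
python3 - <<'E'
from h import *
im,d=capture("scene"); cv2.imwrite("pics/s5.png",cv2.resize(im[110:290,190:450],None,fx=3,fy=3,interpolation=cv2.INTER_CUBIC))
E
```

```text
time: 9.28
ee_pos: [0.598, -0.0296, 0.065]
eef_rot: [-2.291, 2.149, -0.001]
force: [0.3, -0.4, -2.9]
opening: 0.318
gripper_force: 35.0
time: 10.12
ee_pos: [0.5655, -0.2548, 0.1454]
eef_rot: [2.286, -2.153, 0.001]
force: [0.6, 0.3, -1.4]
opening: 0.319
gripper_force: 35.0
```

View pics/s5.png

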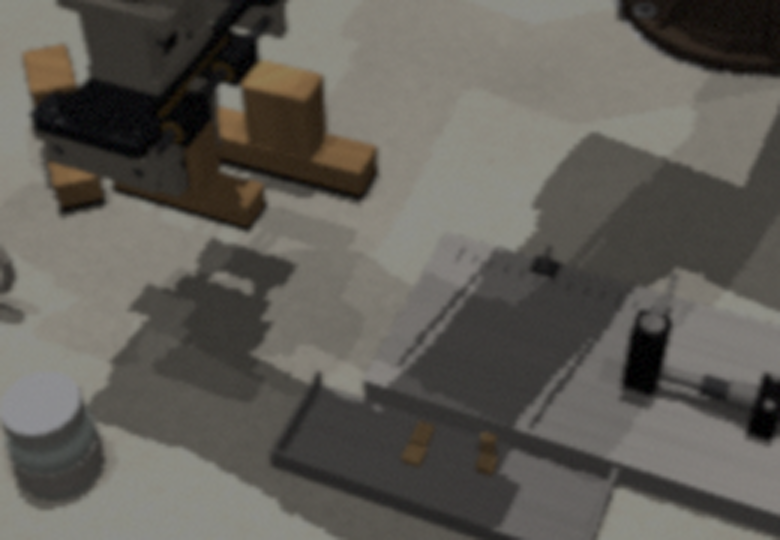

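```bash
python3 -m creep '[{"tx":0,"ty":0,"tz":-0.025,"ax":0,"ay":0,"az":0},{"tx":0,"ty":0,"tz":-0.05,"ax":0,"ay":0,"az":0},{"tx":0,"ty":0,"tz":-0.075,"ax":0,"ay":0,"az":0},{"tx":0,"ty":0,"tz":-0.092,"ax":0,"ay":0,"az":0},{"tx":0,"ty":0,"tz":-0.099,"ax":0,"ay":0,"az":0},{"tx":0,"ty":0,"tz":-0.103,"ax":0,"ay":0,"az":0},{"tx":0,"ty":0,"tz":-0.103,"ax":0,"ay":0,"az":0},{"tx":0,"ty":0,"tz":-0.103,"ax":0,"ay":0,"az":0}]'
python3 - <<'E'
from h import *
im,d=capture("top"); W=cloud("top",d); z=W[...,2]
hsv=cv2.cvtColor(im,cv2.COLOR_BGR2HSV); m=((hsv[...,1]>70)&(W[...,0]>.55)&(W[...,0]<.7)&(abs(W[...,1]+.03)<.12)).astype(np.uint8)
n,l,s,c=cv2.connectedComponentsWithStats(m)
q=np.array([.5205,.0199]);t=.0641;Rm=np.array([[np.cos(t),-np.sin(t)],[np.sin(t),np.cos(t)]])
for i in range(1,n):
    if s[i,4]>5: w=W[l==i]; print(s[i,4],((w[:,:2].mean(0)-q)@Rm*1000).round(1),w[:,2].min().round(3),w[:,2].max().round(3))
E
```

```text
time: 10.83
ee_pos: [0.5678, -0.2495, 0.0433]
eef_rot: [-2.292, 2.148, -0.002]
force: [0.8, 0.0, -2.3]
opening: 0.32
gripper_force: 35.0
11 [ 50.  -76.3] 0.467 0.488
11 [ 37.2 -73.3] 0.488 0.499
9 [ 36.1 -43.7] 0.48 0.497
```

```bash
python3 -m creep '[{"tx":0,"ty":0,"tz":-0.0015,"ax":0,"ay":0,"az":0},{"tx":0,"ty":0,"tz":-0.003,"ax":0,"ay":0,"az":0},{"tx":0,"ty":0,"tz":-0.003,"ax":0,"ay":0,"az":0},{"tx":0,"ty":0,"tz":-0.003,"ax":0,"ay":0,"az":0}]'
```

```text
time: 11.22
ee_pos: [0.568, -0.2498, 0.0405]
eef_rot: [-2.291, 2.148, -0.003]
force: [-1.3, 1.4, 5.2]
opening: 0.32
gripper_force: 35.0
```

Contact with the counter: the force is +5 N. I'll release and rise.

```bash
python3 -m creep '[{"tx":0,"ty":0,"tz":0,"ax":0,"ay":0,"az":0},{"tx":0,"ty":0,"tz":0,"ax":0,"ay":0,"az":0},{"tx":0,"ty":0,"tz":0,"ax":0,"ay":0,"az":0},{"tx":0,"ty":0,"tz":0,"ax":0,"ay":0,"az":0},{"tx":0,"ty":0,"tz":0,"ax":0,"ay":0,"az":0},{"tx":0,"ty":0,"tz":0,"ax":0,"ay":0,"az":0},{"tx":0,"ty":0,"tz":0,"ax":0,"ay":0,"az":0},{"tx":0,"ty":0,"tz":0,"ax":0,"ay":0,"az":0}]' 0 && python3 -m creep '[{"tx":0,"ty":0,"tz":0.02,"ax":0,"ay":0,"az":0},{"tx":0,"ty":0,"tz":0.05,"ax":0,"ay":0,"az":0},{"tx":0,"ty":0,"tz":0.08,"ax":0,"ay":0,"az":0},{"tx":0,"ty":0,"tz":0.11,"ax":0,"ay":0,"az":0},{"tx":0,"ty":0,"tz":0.14,"ax":0,"ay":0,"az":0},{"tx":0,"ty":0,"tz":0.16,"ax":0,"ay":0,"az":0},{"tx":-0.03,"ty":0,"tz":0.16,"ax":0,"ay":0,"az":0},{"tx":-0.06,"ty":0,"tz":0.16,"ax":0,"ay":0,"az":0},{"tx":-0.09,"ty":0,"tz":0.16,"ax":0,"ay":0,"az":0},{"tx":-0.12,"ty":0,"tz":0.16,"ax":0,"ay":0,"az":0},{"tx":-0.12,"ty":0,"tz":0.16,"ax":0,"ay":0,"az":0}]'
python3 - <<'E'
from h import *
im,d=capture("scene"); cv2.imwrite("pics/s6.png",cv2.resize(im[110:290,190:450],None,fx=3,fy=3,interpolation=cv2.INTER_CUBIC))
W=cloud("scene",d)
hsv=cv2.cvtColor(im,cv2.COLOR_BGR2HSV); m=((hsv[...,1]>60)&(W[...,0]>.55)&(W[...,0]<.7)&(abs(W[...,1]+.03)<.12)).astype(np.uint8)
n,l,s,c=cv2.connectedComponentsWithStats(m)
q=np.array([.5205,.0199]);t=.0641;Rm=np.array([[np.cos(t),-np.sin(t)],[np.sin(t),np.cos(t)]])
for i in range(1,n):
    if s[i,4]>5: w=W[l==i]; print(s[i],((w[:,:2].mean(0)-q)@Rm*1000).round(1),w[:,2].min().round(3),w[:,2].max().round(3))
z=W[...,2];w=W[(abs(W[...,0]-.568)<.07)&(abs(W[...,1]+.25)<.07)&(z>.03)&(z<.08)];print(w.min(0),w.max(0))
E
```

```text
time: 11.88
ee_pos: [0.567, -0.2498, 0.039]
eef_rot: [2.291, -2.149, -0.0]
force: [-0.2, -0.2, -0.1]
opening: 0.86
gripper_force: 0.0
time: 12.8
ee_pos: [0.4422, -0.2493, 0.1992]
eef_rot: [-2.29, 2.151, 0.002]
force: [-1.0, 0.4, -0.3]
opening: 1.0
gripper_force: 0.0
[324 250  11  15  97] [ 98.2 -77.7] 0.005 0.013
[349 253   7  15  80] [ 89.6 -30.6] 0.004 0.025
[ 0.55470198 -0.27601865  0.03002018] [ 0.58612815 -0.23080378  0.07361799]
```

View pics/s6.png

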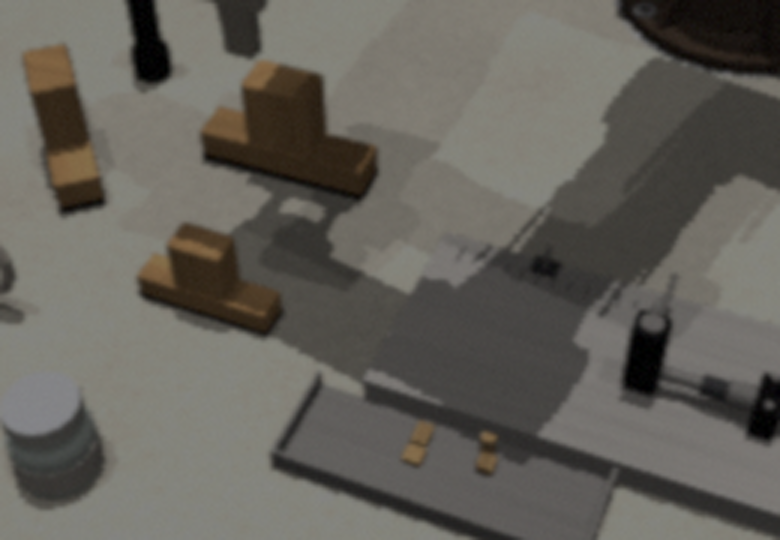

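```bash
python3 - <<'E'
from h import *
ims=[capture("scene") for _ in range(3)]; im=ims[0][0]; d=np.median([x[1] for x in ims],0)
cv2.imwrite("pics/s7.png",cv2.resize(im[238:278,315:365],None,fx=12,fy=12,interpolation=cv2.INTER_CUBIC))
W=cloud("scene",d); q=np.array([.5205,.0199]);t=.0641;Rm=np.array([[np.cos(t),-np.sin(t)],[np.sin(t),np.cos(t)]])
hsv=cv2.cvtColor(im,cv2.COLOR_BGR2HSV)
for v in range(250,270):
    u=[u for u in range(346,359) if hsv[v,u,1]>60]
    if u: w=W[v,u]; p=(w[:,:2]-q)@Rm*1000; print(v,u[0],u[-1],np.median(p,0).round(1),(np.median(w[:,2])*1000).round(1))
E
```

```text
254 350 354 [ 80.1 -34.9] 21.3
255 350 355 [ 82.2 -32.7] 21.6
256 350 355 [ 84.9 -31.7] 21.6
257 350 355 [ 85.5 -31.3] 19.6
258 350 354 [ 86.5 -32.1] 16.7
259 350 354 [ 86.2 -32.1] 12.5
260 350 354 [ 85.6 -31.6] 9.0
261 350 355 [ 89.6 -29.7] 11.6
262 350 355 [ 92.4 -28.7] 12.7
263 349 355 [ 95.4 -28.7] 13.2
264 349 355 [ 97.  -28.2] 13.5
265 349 354 [ 99.7 -28.2] 12.1
266 349 354 [101.8 -27.3] 11.4
267 350 353 [101.5 -27.4] 8.0
```

View pics/s7.png

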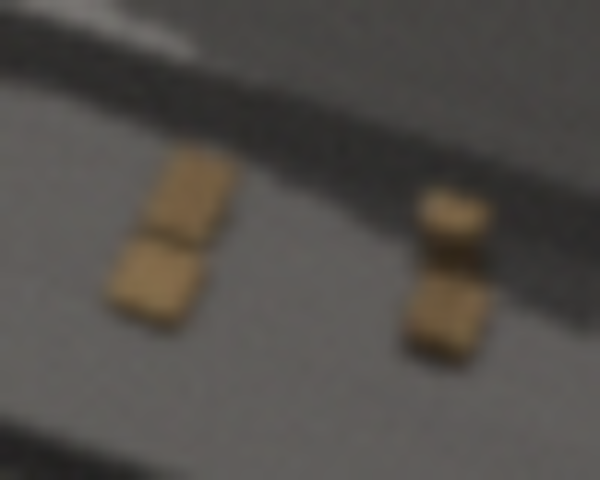

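```bash
python3 -m creep '[{"tx":0.008,"ty":0.036,"tz":0,"ax":0,"ay":0,"az":0},{"tx":0.016,"ty":0.072,"tz":0,"ax":0,"ay":0,"az":0},{"tx":0.024,"ty":0.108,"tz":0,"ax":0,"ay":0,"az":0},{"tx":0.032,"ty":0.144,"tz":0,"ax":0,"ay":0,"az":0},{"tx":0.04,"ty":0.18,"tz":0,"ax":0,"ay":0,"az":0},{"tx":0.048,"ty":0.216,"tz":0,"ax":0,"ay":0,"az":0},{"tx":0.056,"ty":0.252,"tz":0,"ax":0,"ay":0,"az":0},{"tx":0.064,"ty":0.288,"tz":0,"ax":0,"ay":0,"az":0},{"tx":0.072,"ty":0.319,"tz":0,"ax":0,"ay":0,"az":0},{"tx":0.072,"ty":0.319,"tz":0,"ax":0,"ay":0,"az":0},{"tx":0.072,"ty":0.319,"tz":0,"ax":0,"ay":0,"az":0}]'
python3 - <<'E'
from h import *
s=read_state(); print(s["ee_pos"]); im,d=capture("wrist"); W=cloud("wrist",d); z=W[...,2]; cv2.imwrite("pics/w8.png",im)
def near(x,y,r): return np.hypot(W[...,0]-x,W[...,1]-y)<r
for n,m in dict(grip=near(.517,.0695,.025)&(z>.078)&(z<.1),fin=near(.442,-.030,.02)&(z>.036)&(z<.05),clip=near(.442,-.030,.02)&(z>.027)&(z<.05)).items():
    w=W[m]
    if len(w)>5: print(n,len(w),cv2.minAreaRect((w[:,:2]*1000).astype(np.float32)),w.mean(0))
E
```

```text
time: 13.92
ee_pos: [0.5199, 0.0714, 0.1983]
eef_rot: [2.294, -2.145, -0.0]
force: [-0.1, -0.9, -0.0]
opening: 1.0
gripper_force: 0.0
[0.51988712 0.07138746 0.19831833]
grip 913 ((517.9161376953125, 69.40148162841797), (23.705249786376953, 24.099777221679688), 3.8142647743225098) [0.51785022 0.06821898 0.08520464]
fin 67 ((443.92523193359375, -29.6005916595459), (12.621320724487305, 2.557872772216797), 2.8157918453216553) [ 0.44440023 -0.02959152  0.04283968]
clip 423 ((444.0887145996094, -30.06026840209961), (14.023611068725586, 19.676294326782227), 3.875713348388672) [ 0.44444805 -0.02988542  0.03141135]
```

```bash
python3 -m creep '[{"tx":-0.002,"ty":-0.002,"tz":-0.03,"ax":0,"ay":0,"az":0},{"tx":-0.002,"ty":-0.002,"tz":-0.06,"ax":0,"ay":0,"az":0},{"tx":-0.002,"ty":-0.002,"tz":-0.09,"ax":0,"ay":0,"az":0},{"tx":-0.002,"ty":-0.002,"tz":-0.115,"ax":0,"ay":0,"az":0},{"tx":-0.002,"ty":-0.002,"tz":-0.127,"ax":0,"ay":0,"az":0},{"tx":-0.002,"ty":-0.002,"tz":-0.127,"ax":0,"ay":0,"az":0},{"tx":-0.002,"ty":-0.002,"tz":-0.127,"ax":0,"ay":0,"az":0}]' && python3 -m creep '[{"tx":0,"ty":0,"tz":0,"ax":0,"ay":0,"az":0},{"tx":0,"ty":0,"tz":0,"ax":0,"ay":0,"az":0},{"tx":0,"ty":0,"tz":0,"ax":0,"ay":0,"az":0},{"tx":0,"ty":0,"tz":0,"ax":0,"ay":0,"az":0},{"tx":0,"ty":0,"tz":0,"ax":0,"ay":0,"az":0},{"tx":0,"ty":0,"tz":0,"ax":0,"ay":0,"az":0},{"tx":0,"ty":0,"tz":0,"ax":0,"ay":0,"az":0},{"tx":0,"ty":0,"tz":0,"ax":0,"ay":0,"az":0},{"tx":0,"ty":0,"tz":0,"ax":0,"ay":0,"az":0},{"tx":0,"ty":0,"tz":0,"ax":0,"ay":0,"az":0},{"tx":0,"ty":0,"tz":0,"ax":0,"ay":0,"az":0},{"tx":0,"ty":0,"tz":0,"ax":0,"ay":0,"az":0}]' 1 50 && python3 -m creep '[{"tx":0,"ty":0,"tz":0,"ax":0,"ay":0,"az":0},{"tx":0,"ty":0,"tz":0,"ax":0,"ay":0,"az":0},{"tx":0,"ty":0,"tz":0,"ax":0,"ay":0,"az":0}]'
```

```text
time: 14.55
ee_pos: [0.5169, 0.0662, 0.0717]
eef_rot: [2.289, -2.149, -0.001]
force: [-0.2, -0.0, 0.7]
opening: 1.005
gripper_force: 0.0
time: 15.55
ee_pos: [0.5186, 0.0677, 0.0723]
eef_rot: [-2.29, 2.147, -0.002]
force: [5.4, -1.5, -3.1]
opening: 0.272
gripper_force: 50.0
time: 15.8
ee_pos: [0.5186, 0.0676, 0.0723]
eef_rot: [-2.29, 2.147, -0.002]
force: [5.9, -1.5, -2.5]
opening: 0.272
gripper_force: 50.0
```

```bash
python3 -m creep '[{"tx":0.001,"ty":-0.005,"tz":0,"ax":0,"ay":0,"az":0},{"tx":0.0017,"ty":-0.014,"tz":0,"ax":0,"ay":0,"az":0},{"tx":0.0024,"ty":-0.024,"tz":0,"ax":0,"ay":0,"az":0},{"tx":0.003,"ty":-0.034,"tz":0,"ax":0,"ay":0,"az":0},{"tx":0.0037,"ty":-0.044,"tz":0,"ax":0,"ay":0,"az":0},{"tx":0.0044,"ty":-0.054,"tz":0,"ax":0,"ay":0,"az":0},{"tx":0.005,"ty":-0.064,"tz":0,"ax":0,"ay":0,"az":0},{"tx":0.0056,"ty":-0.073,"tz":0,"ax":0,"ay":0,"az":0},{"tx":0.0062,"ty":-0.082,"tz":0,"ax":0,"ay":0,"az":0},{"tx":0.0068,"ty":-0.09,"tz":0,"ax":0,"ay":0,"az":0},{"tx":0.0068,"ty":-0.09,"tz":0,"ax":0,"ay":0,"az":0},{"tx":0.0068,"ty":-0.09,"tz":0,"ax":0,"ay":0,"az":0}]'
cat > m.py <<'E'
from h import *
s=read_state(); print(s["ee_pos"],s["force"])
yv=np.array([-.0645,.9979])
for n in("top","scene"):
    fr=[capture(n) for _ in range(3)]; im=fr[-1][0]; d=np.median([f[1] for f in fr],0); W=cloud(n,d); z=W[...,2]
    cv2.imwrite(f"pics/{n}9.png",im)
    ok=(W[...,0]>.43)&(W[...,0]<.52)&(abs(W[...,1]+.025)<.04)
    m=ok&(z>.047)&(z<.058)
    w=W[m]; print(n,"pointer",len(w))
    if len(w)>3:
        a=np.polyfit(w[:,0],w[:,1],1); print(" y at x=.444:",np.polyval(a,.444),a[0],np.median(w[:,2]), w[:,0].min(),w[:,0].max())
        print(" plate y rel clip: ",np.median((w[:,:2]-[.4441,-.0298])@yv)*1000)
    w=W[ok&(z>.036)&(z<.0465)&(W[...,0]<.455)]; print(" fin",len(w),w.mean(0) if len(w) else "")
E
python3 m.py
```

```text
time: 16.8
ee_pos: [0.5244, -0.0221, 0.0723]
eef_rot: [-2.289, 2.149, 0.0]
force: [-0.2, 8.4, 1.3]
opening: 0.275
gripper_force: 50.0
[ 0.52441644 -0.02213272  0.07228077] [-0.1903613   8.42799714  1.25631492]
top pointer 13
 y at x=.444: -0.026037833480952857 0.12077702296685792 0.05320128778945632 0.4642578500246928 0.48128155270171763
 plate y rel clip:  5.043286169241815
 fin 0 
scene pointer 1
 fin 0
```

```bash
python3 -m creep '[{"tx":0.0001,"ty":-0.002,"tz":0,"ax":0,"ay":0,"az":0},{"tx":0.0003,"ty":-0.0045,"tz":0,"ax":0,"ay":0,"az":0},{"tx":0.0003,"ty":-0.0045,"tz":0,"ax":0,"ay":0,"az":0},{"tx":0.0003,"ty":-0.0045,"tz":0,"ax":0,"ay":0,"az":0},{"tx":0.0003,"ty":-0.0045,"tz":0,"ax":0,"ay":0,"az":0}]'; python3 m.py
python3 - <<'E'
from h import *
im,d=capture("wrist"); t=cv2.imread("pics/top9.png"); s=cv2.imread("pics/scene9.png"); print(proj("top",[.444,-.03,.045]),proj("scene",[.444,-.03,.045]))
a=cv2.resize(im,(480,300)); b=cv2.resize(t[215:255,250:314],(480,300),interpolation=cv2.INTER_CUBIC); c=cv2.resize(s[180:220,335:399],(480,300),interpolation=cv2.INTER_CUBIC)
o=np.zeros((600,800,3),np.uint8); o[:300,:480]=a; o[300:,:400]=b[:,:400]; o[300:,400:]=c[:,:400]; cv2.imwrite("pics/fin.png",o)
np.savez("pics/w9.npz",im=im,d=d)
E
```

```text
time: 17.52
ee_pos: [0.5247, -0.0261, 0.0723]
eef_rot: [-2.29, 2.148, 0.0]
force: [-1.1, 8.1, 1.4]
opening: 0.271
gripper_force: 50.0
[ 0.52470847 -0.02613786  0.07229515] [-1.07952381  8.1131794   1.42026661]
top pointer 16
 y at x=.444: -0.02627513449660244 -0.013610909455521876 0.05323655269528543 0.4640478739977172 0.4811665629915846
 plate y rel clip:  1.1766227367808273
 fin 0 
scene pointer 0
 fin 0 
[[279.43989651 241.35517091]] [[372.35562314 192.72656301]]
```

View pics/fin.png

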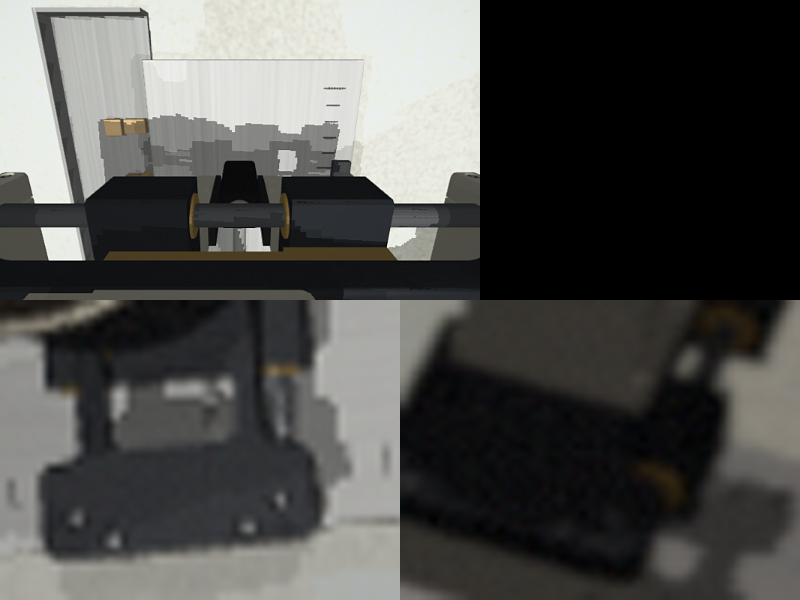

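```bash
python3 - <<'E'
from h import *
yv=np.array([-.0645,.9979]); xv=np.array([.9979,.0645]); ref=np.array([.4441,-.0298])
d=np.load("pics/top0.npz")["d"]; W=cloud("top",d); z=W[...,2]
m=(z>.047)&(z<.058)&(W[...,0]>.455)&(W[...,0]<.49)&(abs(W[...,1]-.065)<.03); w=W[m]
print("home pointer top",len(w),np.median((w[:,:2]-ref)@yv)*1000)
d=np.load("pics/w9.npz")["d"]; W=cloud("wrist",d); z=W[...,2]; X=(W[...,:2]-ref)@xv*1000; Y=(W[...,:2]-ref)@yv*1000
m=(abs(X-80.5)<11)&(z>.03)&(z<.088)&(abs(Y)<40)
for lo in (.03,.045,.06,.07,.08):
    k=m&(z>=lo)&(z<lo+.01); print("grip z",lo,k.sum(),np.percentile(Y[k],[2,10,50,90,98]).round(1) if k.any() else "")
m=(abs(X)<9)&(abs(Y)<16)&(z>.027)&(z<.06)
for lo,hi in((.027,.034),(.036,.047),(.047,.06)):
    k=m&(z>=lo)&(z<hi); print("clip z",lo,k.sum(),np.percentile(Y[k],[2,50,98]).round(1) if k.any() else "")
E
```

```text
home pointer top 25 94.54395552514626
grip z 0.03 241 [-10.4 -10.2 -10.   -9.5  -9.2]
grip z 0.045 317 [-10.5 -10.3  -9.9  -9.2  39.4]
grip z 0.06 383 [-10.4 -10.2  -9.9  -9.5  -9.1]
grip z 0.07 453 [-10.5 -10.2  -9.9  -9.4  -9. ]
grip z 0.08 969 [-10.2  -9.9  -7.6  -4.4  12.9]
clip z 0.027 468 [-8.9 -3.6  1.6]
clip z 0.036 24 [-0.9 -0.4 -0. ]
clip z 0.047 0
```

```bash
python3 -m creep '[{"tx":0.0001,"ty":-0.0006,"tz":0,"ax":0,"ay":0,"az":0},{"tx":0.0001,"ty":-0.0011,"tz":0,"ax":0,"ay":0,"az":0},{"tx":0.0001,"ty":-0.0011,"tz":0,"ax":0,"ay":0,"az":0},{"tx":0.0001,"ty":-0.0011,"tz":0,"ax":0,"ay":0,"az":0},{"tx":0.0001,"ty":-0.0011,"tz":0,"ax":0,"ay":0,"az":0},{"tx":0.0001,"ty":-0.0011,"tz":0,"ax":0,"ay":0,"az":0}]'; python3 m.py
python3 - <<'E'
from h import *
yv=np.array([-.0645,.9979]); xv=np.array([.9979,.0645]); ref=np.array([.4441,-.0298])
d=np.median([capture("wrist")[1] for _ in range(4)],0); W=cloud("wrist",d); z=W[...,2]; X=(W[...,:2]-ref)@xv*1000; Y=(W[...,:2]-ref)@yv*1000
k=(abs(X-80.5)<11)&(z>.03)&(z<.075)&(abs(Y)<20); print("grip centre",np.median(Y[k])+12)
for lo,hi,h in((.025,.029,10),(.034,.047,1.5)):
    k=(abs(X)<6)&(abs(Y)<16)&(z>lo)&(z<hi); print("clip face->centre",k.sum(),np.percentile(Y[k],[1,10,50,90])+h)
E
```

```text
time: 18.37
ee_pos: [0.5248, -0.0272, 0.0723]
eef_rot: [-2.29, 2.148, 0.0]
force: [-0.2, 8.9, 2.6]
opening: 0.271
gripper_force: 50.0
[ 0.5247697  -0.02715848  0.07229249] [-0.19923901  8.88288844  2.55145253]
top pointer 13
 y at x=.444: -0.032241299451156474 0.14455820065162728 0.05332851097713853 0.46407057959666553 0.4810810477023898
 plate y rel clip:  -0.11698311140715932
 fin 0 
scene pointer 1
 fin 0 
grip centre 0.9940457201732258
clip face->centre 176 [0.89927834 1.17010057 3.75489028 8.23046581]
clip face->centre 14 [1.01201039 1.043377   1.16061552 1.2123666 ]
```

```bash
python3 -c "
from station import *
print(sign_off())"
```

```text
the job is handed in; nothing more can be done
None
```

The job is handed in at about 19 s of the 62 s allowed: all four chips are in the tray (one standing on end), the scraper is upright on the bare counter, and the probe is held at the mark, about 0.2 mm from the fin by my last measurement (the gripper hid the fin from the fixed cameras).

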